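# Make up two hardware kits for the electrolysis cell

### The job

Make up the two assembly kits from the parts on the bench, one part to a compartment: in the three-compartment tray the hexagonal pillar standing upright in the middle compartment with the smaller ring and one thumb nut in the compartments either side of it (either way round), and in the two-compartment tray the brass terminal block and the other thumb nut. All parts rest flat on the tray floor, the same way up as they stand now. Leave the larger ring and the little glass vial standing where they are.

Things in the scene. Friction and masses are not known exactly. Their poses are not given: they have to be found in the camera images.
- pillar: Upright hexagonal steel standoff pillar, 20 mm across flats, 60 mm high, about 130 g. Origin at the centre of its underside, z up; two of its flats face along its own +x and -x. At the start its x axis is within 0.5 rad of the world's x.
- block: Rectangular brass terminal block with two screw heads on top, 26 (x) x 50 (y) x 28 (z) mm, about 300 g. Origin at the centre of its underside, z up. At the start its x axis is within 0.5 rad of the world's x.
- ring_small: The smaller black rubber spacer ring, lying flat: 42 mm outside, 24 mm hole, 24 mm high, about 35 g. Origin at the centre of its underside, z up.
- ring_large: The larger black rubber spacer ring, lying flat: 60 mm outside, 38 mm hole, 24 mm high. Not wanted in either kit: it stays. Origin at the centre of its underside.
- nut_1: Thumb nut, one of two alike: round black knob 32 mm across and 20 mm high on a brass boss 22 mm across and 8 mm high, 28 mm in all, standing boss down, about 50 g. Origin at the centre of its underside, z up.
- nut_2: Thumb nut, one of two alike: round black knob 32 mm across and 20 mm high on a brass boss 22 mm across and 8 mm high, 28 mm in all, standing boss down, about 50 g. Origin at the centre of its underside, z up.
- tray_three: Fixed white tray, three equal square-cornered compartments in a row along its own y axis, outside 106 (x) x 210 (y) mm. Floor 3 mm thick, rim and dividers 10 mm high and 3 mm thick; each compartment is 100 (x) x 66 (y) mm inside. Origin at the centre of its underside; compartment centres at x = 0 and y = -69, 0 and +69 mm. It does not move when touched. Its row runs roughly across the robot's front (yaw within 0.2 rad), left or right.
- tray_two: Fixed white tray, two equal square-cornered compartments in a row along its own y axis, outside 106 (x) x 141 (y) mm. Floor 3 mm thick, rim and dividers 10 mm high and 3 mm thick; each compartment is 100 (x) x 66 (y) mm inside. Origin at the centre of its underside; compartment centres at x = 0 and y = -34.5 and +34.5 mm. It does not move when touched. Its row runs roughly across the robot's front (yaw within 0.2 rad), left or right.
- vial: Small closed glass vial with a white cap, 22 mm across, 45 mm high, standing between the parts; it stays. A black rubber foot (24 mm across, 12 mm high) and a headed bolt (18 mm across, 28 mm high) stand among the parts likewise. The stock and these stand 0.58 to 0.69 m ahead of the robot, within 0.32 m either side, none taller than 60 mm. Origin at the centre of its underside.

How it is judged:
At the end, for the whole second after the job is handed in: Each part in its compartment (centre within 25 mm along the row and 45 mm across it), on the tray floor within 3 mm, upright within 0.1 rad, one to a compartment, pillar in the middle, released, at rest; large ring and vial within 20 mm of their start, vial upright within 0.3 rad (x of pillar in the frame of tray_three between -0.045 and 0.045 m and z of pillar in the frame of tray_three between -0.001 and 0.006 m and angle between each of pillar, ring_small, block's own z axis and vertical below 0.1 rad and y of pillar in the frame of tray_three between -0.025 and 0.025 m and x of ring_small in the frame of tray_three between -0.045 and 0.045 m and z of ring_small in the frame of tray_three between -0.001 and 0.006 m and (y of ring_small in the frame of tray_three between -0.094 and -0.044 m or y of ring_small in the frame of tray_three between 0.044 and 0.094 m) and x of block in the frame of tray_two between -0.045 and 0.045 m and z of block in the frame of tray_two between -0.001 and 0.006 m and (y of block in the frame of tray_two between -0.0595 and -0.0095 m or y of block in the frame of tray_two between 0.0095 and 0.0595 m) and ((x of nut_1 in the frame of tray_three between -0.045 and 0.045 m and z of nut_1 in the frame of tray_three between -0.001 and 0.006 m and angle between each of nut_1, nut_2's own z axis and vertical below 0.1 rad and (y of nut_1 in the frame of tray_three between -0.094 and -0.044 m or y of nut_1 in the frame of tray_three between 0.044 and 0.094 m) and x of nut_2 in the frame of tray_two between -0.045 and 0.045 m and z of nut_2 in the frame of tray_two between -0.001 and 0.006 m and (y of nut_2 in the frame of tray_two between -0.0595 and -0.0095 m or y of nut_2 in the frame of tray_two between 0.0095 and 0.0595 m) and ((y of nut_1 in the frame of tray_three below 0 m and y of ring_small in the frame of tray_three above 0 m) or (y of nut_1 in the frame of tray_three above 0 m and y of ring_small in the frame of tray_three below 0 m)) and ((y of nut_2 in the frame of tray_two below 0 m and y of block in the frame of tray_two above 0 m) or (y of nut_2 in the frame of tray_two above 0 m and y of block in the frame of tray_two below 0 m))) or (x of nut_2 in the frame of tray_three between -0.045 and 0.045 m and z of nut_2 in the frame of tray_three between -0.001 and 0.006 m and angle between each of nut_2, nut_1's own z axis and vertical below 0.1 rad and (y of nut_2 in the frame of tray_three between -0.094 and -0.044 m or y of nut_2 in the frame of tray_three between 0.044 and 0.094 m) and x of nut_1 in the frame of tray_two between -0.045 and 0.045 m and z of nut_1 in the frame of tray_two between -0.001 and 0.006 m and (y of nut_1 in the frame of tray_two between -0.0595 and -0.0095 m or y of nut_1 in the frame of tray_two between 0.0095 and 0.0595 m) and ((y of nut_2 in the frame of tray_three below 0 m and y of ring_small in the frame of tray_three above 0 m) or (y of nut_2 in the frame of tray_three above 0 m and y of ring_small in the frame of tray_three below 0 m)) and ((y of nut_1 in the frame of tray_two below 0 m and y of block in the frame of tray_two above 0 m) or (y of nut_1 in the frame of tray_two above 0 m and y of block in the frame of tray_two below 0 m)))) and linear speed of each of pillar, block, ring_small, nut_1, nut_2 below 0.02 m/s and contact force between each of pillar, block, ring_small, nut_1, nut_2 and the fingers below 0.1 N and distance of each of ring_large, vial from where it was at the start of the episode below 0.02 m and angle between vial's own z axis and vertical below 0.3 rad); the robot touches nothing.
It fails at once if the larger ring is moved by more than 20 mm (distance of ring_large from where it was at the start of the episode above 0.02 m).
It fails at once if the glass vial is moved by more than 20 mm or tipped (distance of vial from where it was at the start of the episode above 0.02 m or angle between vial's own z axis and vertical above 0.5 rad).
It also fails if it takes over 120 s, if anything falls off the work surface, if the arm or the gripper's body presses on something with over 40 N, if the wrist force passes 120 N, or if a joint passes its speed limit or range.

### The arm

A 6-joint arm with a two-finger parallel gripper is mounted at the origin on the work surface. World frame = base frame: x ahead of the robot, y to its left, z up, the work surface at z = 0. Lengths are in m, angles in rad, forces in N, time in s.
With the tool pointing down it reaches from about 0.275 to 0.75 m from the base axis. Payload 10.2 kg.
Tool frame: the origin (TCP) lies at the very end of the fingers, on their centre line; the grasp point (between the pads) lies behind it (robot.grip_point_offset is the z of the grasp point in the tool frame, in m); z points along the fingers, y is the direction in which the jaws open and shut (so a half turn about z gives the same grasp; the last joint's range is limited). The gripper opens to 88 mm and grips with 3 to 60 N. Pads are 18 mm wide; open, the fingers measure 123 mm over their backs; the gripper's body (75 mm by 187 mm) begins 45 mm behind the grasp point.
Start: joints at [-0.223, 0.313, 1.498, -0, 1.331, -0.223], TCP at [0.525, -0, 0.239] pointing down, gripper open.
Joint ranges: [-2.94, 2.94], [-0.97, 2.17], [0.19, 2.56], [-1.23, 4.37], [0.02, 3.11], [-2.88, 2.88]. Speed limits (rad/s): [2.39, 2.39, 3.01, 3.14, 3.14, 3.14].

### API

Orientations are given as a 3x3 rotation matrix whose columns are the frame's x, y, z axes.
In Python, from rig import robot gives the robot as it stands.
- The arm moves only by the shell command python3 -m creep 'ROWS' [FORCE]. ROWS is JSON, a list of rows, each an object of numbers: "x", "y", "z": the shift along the tool's x, y, z in mm; "yaw": the turn about the tool's z in rad; "hand": the opening, from -1 (shut) to 1 (fully open). In form: [{"x": .., "y": .., "z": .., "yaw": .., "hand": ..}, ...]. A call has exactly 5 rows; each row shifts and turns the pose as measured when the row begins, along the tool's axes as they then stand; what a row does not reach is not made up. A row lasts 1/10 s, in which the tool goes at most 50 mm and 8.59 degrees, less where a joint would pass 70% of its speed; a pose out of reach is approached as far as the arm can. A call with a gripper value outside its range is refused whole. The fingers move at their own pace and stop on an object; FORCE is the grip in N (left out, the last holds). Time passes only in rows, so rows that do not move let the fingers close, or fill a call up. It gives the time, the measured TCP pose, the force and the opening at its end, in the units of the state.
- robot.state(): the state, without advancing time (a new reading comes with each control period).
- robot.grab_frame(name): name is "scene" or "side" or "wrist"; returns the picture (400x640x3 uint8, red, green, blue); there is no depth.
- robot.camera_model(name): a dict with "fov_y" (degrees; the focal length in pixels is half the picture's height over the tangent of half this angle, whatever the lens; pixels are square), "cx", "cy" (the principal point, pixels), "R" (3x3) and "t" (3): a world point X has camera coordinates R X + t. Camera axes: x right, y down, z forward; pixel columns grow to the right and rows downward; lengths in m; the calibration is good to about 2 mm. A picture is of the moment at which its call begins: read the wrist's pose just before it. camera_model takes no time and is no camera call; for the wrist camera it gives the pose at the moment of the call.
- robot.hand_in(): hands the job in, once; it reports no verdict.
The state is a dict: "time_s": time; "joint_positions": joint angles; "dq": joint speeds; "effort": joint torques, N m; "ee_pos": TCP position; "ee_rot": TCP orientation; "wrist_force": force on the tool from outside, world axes, zero at the start; "wrist_torque": the same for the moment, N m; "finger_gap": opening from 0.0 (shut) to 1.0 (fully open).
Only numpy, scipy, OpenCV 4.12 (cv2) and the standard library are available. Lean on these libraries where they do the work, as an engineer would, in place of code of your own. Each camera call takes 0.05 s, during which the arm holds its last target.

## Working session

There is one attempt and no reset: what is moved stays moved. The work goes in short steps, Python scripts to look and compute and a shell command to move; the robot and the scene stay as the last step left them, time stands still between calls to the robot, and variables do not carry over. Pictures are saved under pics/ and viewed, and the job is handed in when it is done.

```bash
ls; mkdir -p pics
python3 - <<'E'
from rig import robot
import cv2
s=robot.state();print(s['time_s'],s['ee_pos'],s['finger_gap'],robot.grip_point_offset)
for n in ['scene','side','wrist']:
    m=robot.camera_model(n);print(n,m)
    cv2.imwrite(f'pics/{n}0.png',robot.grab_frame(n)[:,:,::-1])
E
```

```text
pics
0.0 [5.24767879e-01 4.72306867e-05 2.38163757e-01] 0.9983824595927172 -0.0187
scene {'fov_y': 47.76556341748342, 'cx': 310.4344642564763, 'cy': 202.7428165338052, 'R': array([[-0.08048199,  0.99674832,  0.00392988],
       [ 0.86099998,  0.07150641, -0.50355325],
       [-0.50219686, -0.03714334, -0.86395526]]), 't': array([ 0.02618415, -0.4697832 ,  1.28243809])}
side {'fov_y': 47.951444697442824, 'cx': 313.15935722242745, 'cy': 196.59958103458237, 'R': array([[-0.9572991 , -0.28890221, -0.01067478],
       [-0.17704615,  0.61504603, -0.76835737],
       [ 0.22854562, -0.73365788, -0.63993203]]), 't': array([0.51972117, 0.14297459, 0.79774673])}
wrist {'fov_y': 58.2214210028419, 'cx': 324.68444520158454, 'cy': 191.74893801987784, 'R': array([[ 9.99999044e-01,  2.38789793e-04, -1.36218048e-03],
       [ 6.52115919e-04, -9.50019150e-01,  3.12190950e-01],
       [-1.21954953e-03, -3.12191540e-01, -9.50018397e-01]]), 't': array([-0.52375046, -0.04392172,  0.3919531 ])}
```

View pics/scene0.png

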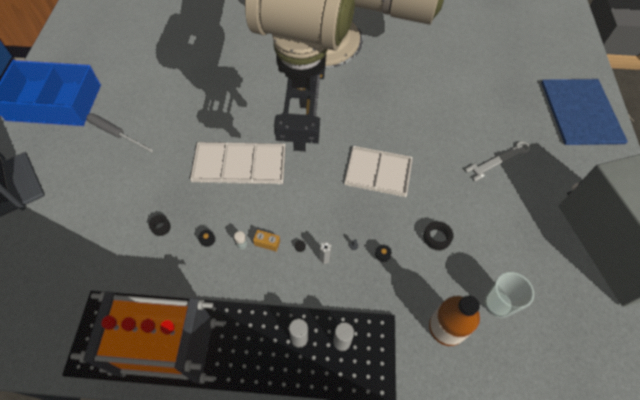

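View pics/side0.png

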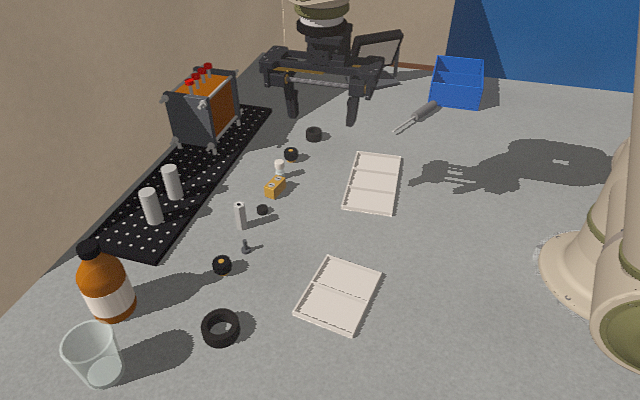

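View pics/wrist0.png

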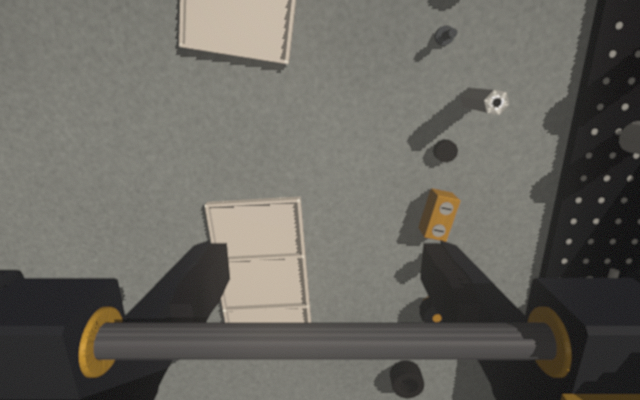

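The scene view, left to right (y from - to +), shows: small ring (160,223), nut (206,236), vial (240,238), block (266,238), foot (300,245), pillar (325,250), bolt (351,241), nut (383,252) and large ring (438,235). The three-tray is at (238,162) and the two-tray at (379,171). I'll zoom in to pick features.

Run:
```python
import cv2
a=cv2.imread('pics/scene0.png')
cv2.imwrite('pics/s1.png',cv2.resize(a[130:275,140:300],None,fx=5,fy=4.0,interpolation=cv2.INTER_CUBIC)[:600])
c=lambda im,x0,y0,w,h,f:cv2.resize(im[y0:y0+h,x0:x0+w],None,fx=f,fy=f,interpolation=cv2.INTER_CUBIC)
cv2.imwrite('pics/s1.png',c(a,145,200,160,70,5))
cv2.imwrite('pics/s2.png',c(a,285,210,180,65,4))
cv2.imwrite('pics/s3.png',c(a,185,130,240,75,3))
b=cv2.imread('pics/side0.png')
cv2.imwrite('pics/d1.png',c(b,190,110,150,150,4))
cv2.imwrite('pics/d2.png',c(b,190,230,200,140,4))
cv2.imwrite('pics/d3.png',c(b,330,140,90,90,6))
from rig import robot;print(robot.state()['ee_rot'])
```

```text
[[ 6.42048131e-06  9.99999633e-01 -8.57150095e-04]
 [ 9.99999980e-01 -6.25039755e-06  1.98431913e-04]
 [ 1.98426483e-04 -8.57151352e-04 -9.99999613e-01]]
```

View pics/s1.png

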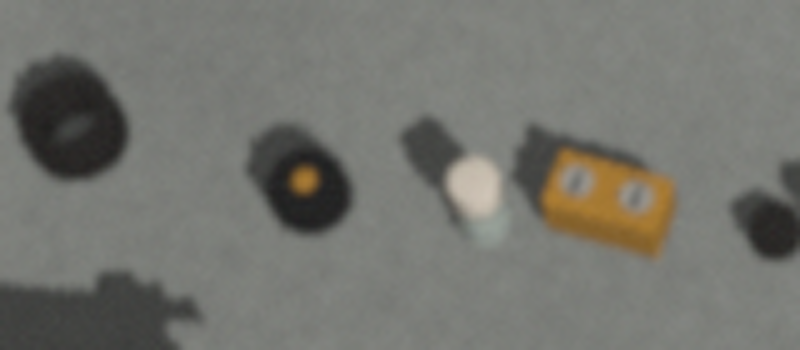

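View pics/s2.png

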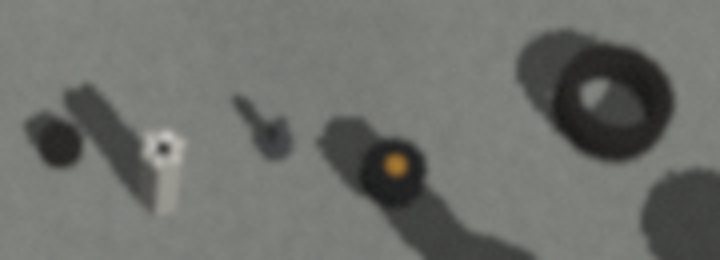

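View pics/s3.png

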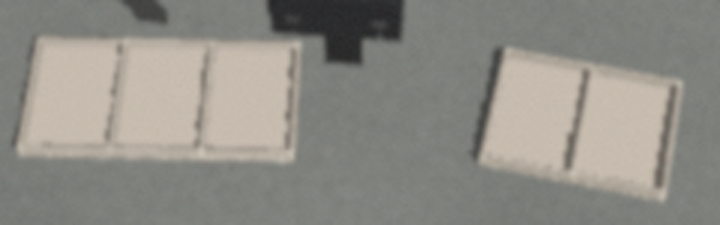

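View pics/d1.png

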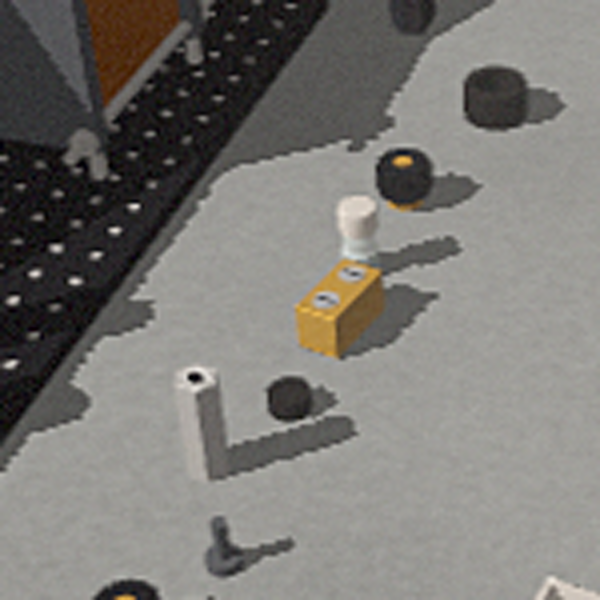

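View pics/d2.png

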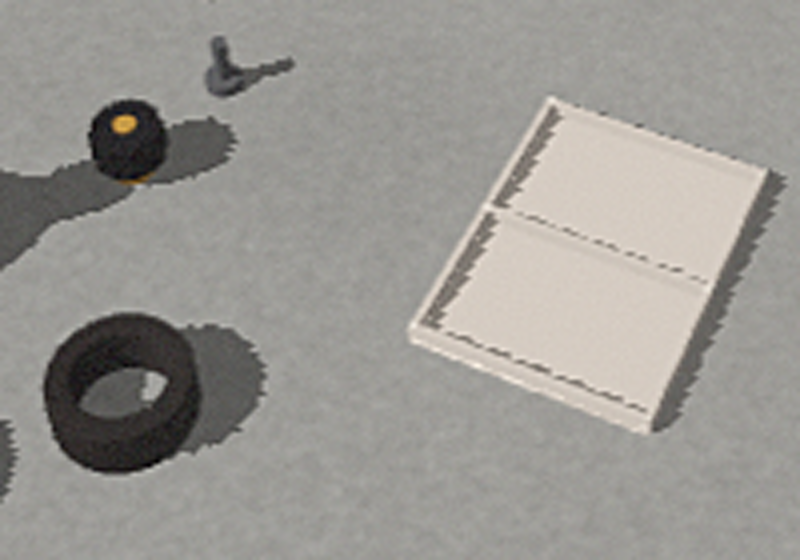

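View pics/d3.png

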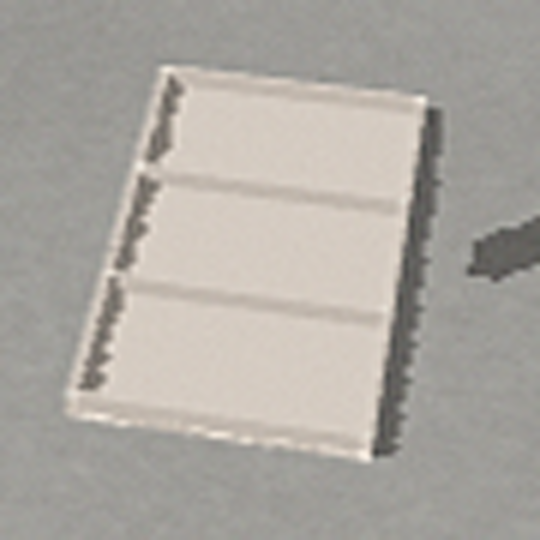

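```bash
cat > h.py <<'E'
import numpy as np
from rig import robot
def P(n):
    m=robot.camera_model(n);f=200/np.tan(np.radians(m['fov_y'])/2)
    K=np.array([[f,0,m['cx']],[0,f,m['cy']],[0,0,1]]);return K,np.array(m['R']),np.array(m['t'])
def ray(c,uv):
    K,R,t=c;d=R.T@np.linalg.inv(K)@np.array([*uv,1]);return -R.T@t,d
def plane(c,uv,z):
    o,d=ray(c,uv);return o+d*(z-o[2])/d[2]
def tri(L):
    A=np.zeros((3,3));b=np.zeros(3)
    for c,uv in L:
        o,d=ray(c,uv);d/=np.linalg.norm(d);M=np.eye(3)-np.outer(d,d);A+=M;b+=M@o
    X=np.linalg.solve(A,b)
    e=[np.linalg.norm((np.eye(3)-np.outer(d/np.linalg.norm(d),d/np.linalg.norm(d)))@(X-o)) for o,d in [ray(*l) for l in L]]
    return X,max(e)
E
python3 - <<'E'
from h import *
S=P('scene');D=P('side')
s1=lambda u,v:(145+u/5-.4,200+v/5-.4)
s2=lambda u,v:(285+u/4-.4,210+v/4-.4)
s3=lambda u,v:(185+u/3-.4,130+v/3-.4)
d1=lambda u,v:(190+u/4-.4,110+v/4-.4)
d2=lambda u,v:(190+u/4-.4,230+v/4-.4)
d3=lambda u,v:(330+u/6-.4,140+v/6-.4)
F={'nutR':(s1(305,180),d1(403,161),.028),'nutL':(s2(396,165),d2(124,124),.028),'pillar':(s2(163,149),d1(196,378),.06),
'scA':(s1(637,196),d1(325,299),.028),'scB':(s1(577,181),d1(353,273),.028),'ringS':(s1(77,118),d1(495,85),.024),'vial':(s1(474,185),d1(357,208),.045),
'ringL':(s2(612,95),d2(122,378),.024),'foot':(s2(60,140),d1(288,386),.012),'bolt':(s2(276,125),d1(219,520),.028),
'3--':(s3(38,40),d3(427,100),.01),'3+-':(s3(300,42),d3(372,457),.01),'3++':(s3(293,155),d3(70,410),.01),'3-+':(s3(20,152),d3(165,68),.01),
'2--':(s3(505,48),d2(768,172),.01),'2+-':(s3(680,80),d2(650,430),.01),'2++':(s3(663,193),d2(412,330),.01),'2-+':(s3(482,163),d2(550,98),.01)}
for k,(a,b,z) in F.items():
    X,e=tri([(S,a),(D,b)]);print(k,(X*1000).round(1),'e',round(e*1000,1),(plane(S,a,z)*1000).round(1)[:2],(plane(D,b,z)*1000).round(1)[:2])
E
```

```text
nutR [ 656.7 -191.2   26.9] e 0.4 [ 656.9 -191.2] [ 656.3 -189.2]
nutL [661.1 176.9  27.2] e 0.5 [661.1 176.5] [661. 178.]
pillar [675.8  57.7  57.7] e 0.2 [676.7  57.6] [674.6  60.3]
scA [653.3 -52.9  27.9] e 0.5 [652.9 -53.3] [653.4 -52.2]
scB [647.5 -79.1  27. ] e 0.1 [648.1 -78.9] [646.9 -78. ]
ringS [ 632.1 -295.8   21. ] e 0.8 [ 634.3 -293.9] [ 630.3 -292.2]
vial [ 659.1 -118.7   41. ] e 0.5 [ 661.4 -117.5] [ 656.7 -114.1]
ringL [607.5 291.9  18.1] e 0.8 [609.9 289.7] [605.4 296.1]
foot [654.    3.7  12.5] e 0.2 [653.9   3.8] [654.1   3. ]
bolt [642.6 115.2  25.3] e 0.2 [643.7 114.8] [641.3 117.7]
3-- [ 403.5 -266.7    5.5] e 0.5 [ 407.5 -264.6] [ 402.8 -260.7]
3+- [389.  -56.    2.4] e 2.5 [392.1 -56.6] [389.9 -44.5]
3++ [495.1 -50.3   1.8] e 1.4 [499.  -50.1] [493.8 -39.6]
3-+ [ 509.6 -258.7    5.9] e 1.3 [ 513.5 -256.3] [ 507.9 -254.4]
2-- [382.7 106.8   7.2] e 0.4 [384.4 106.4] [382.8 109.6]
2+- [402.8 246.4   5.3] e 2.2 [404.3 244.1] [403.7 251.4]
2++ [508.  229.7   5.8] e 1.1 [509.7 228.2] [507.5 233.5]
2-+ [489.7  91.7   5.6] e 2.0 [494.3  92.7] [487.5  93.7]
```

```bash
python3 -m creep '[{"x":15,"y":38,"z":0,"yaw":0,"hand":1},{"x":15,"y":38,"z":0,"yaw":0,"hand":1},{"x":15,"y":38,"z":0,"yaw":0,"hand":1},{"x":13,"y":36,"z":0,"yaw":0,"hand":1},{"x":0,"y":0,"z":0,"yaw":0,"hand":1}]' 25
python3 - <<'E'
from h import *
import cv2
S=robot.state();print(S['time_s'],S['ee_pos'],S['wrist_force'])
c=P('wrist');im=robot.grab_frame('wrist')
cv2.imwrite('pics/w1.png',im[:,:,::-1])
for n,p in [('pil',(.6758,.0577,.06)),('scA',(.6533,-.0529,.028)),('nutL',(.661,.177,.028))]:
    q=c[0]@(c[1]@np.array(p)+c[2]);print(n,q[:2]/q[2])
E
```

```text
time_s: 0.65
ee_pos: [0.6783, 0.06, 0.2346]
ee_rot: [[0.002, 1.0, -0.006], [1.0, -0.002, 0.001], [0.001, -0.006, -1.0]]
wrist_force: [-0.3, -0.9, -0.2]
finger_gap: 0.996
0.65 [0.67834174 0.0600408  0.23461219] [-0.32406258 -0.90359834 -0.24249847]
pil [323.97295641 168.50471307]
scA [304.06703344 258.41470311]
nutL [307.62816943  31.69238235]
```

View pics/w1.png

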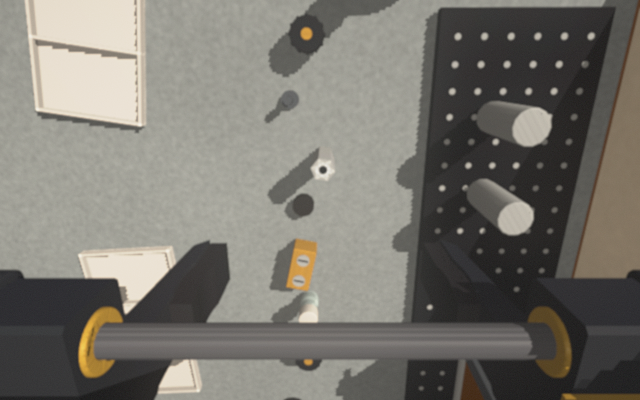

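The wrist view agrees with the triangulation to about 2 px: pillar top (322,170), block screws (303,260) and (299,281), nut (306,34). I'll zoom in for the pillar and block yaw.

Run:
```python
import cv2
a=cv2.imread('pics/w1.png')
cv2.imwrite('pics/w1z.png',cv2.hconcat([cv2.resize(a[150:190,302:342],(400,400),interpolation=cv2.INTER_CUBIC),cv2.resize(a[235:295,270:330],(400,400),interpolation=cv2.INTER_CUBIC)]))
```

```text
(no output)
```

View pics/w1z.png

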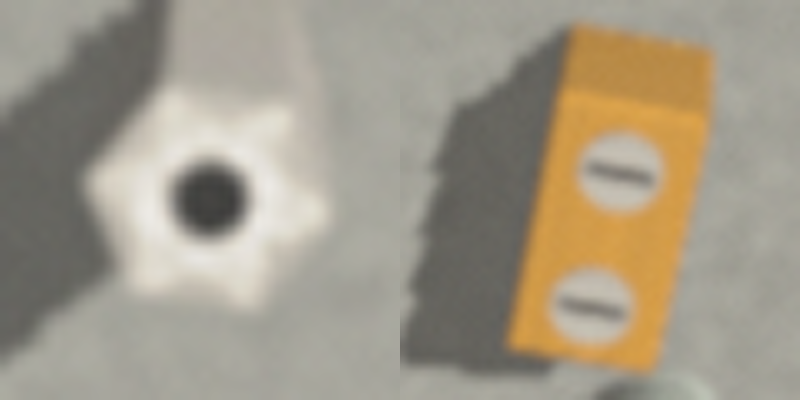

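Hex vertices lie along about -8° in the world, so its flats sit at +22° (0.38 rad), and block yaw is about -0.22. I'll grasp the pillar first.

```bash
python3 -m creep '[{"x":-3,"y":-3,"z":20,"yaw":-0.13,"hand":1},{"x":0,"y":0,"z":40,"yaw":-0.13,"hand":1},{"x":0,"y":0,"z":40,"yaw":-0.12,"hand":1},{"x":0,"y":0,"z":40,"yaw":0,"hand":1},{"x":0,"y":0,"z":0,"yaw":0,"hand":1}]' 25
```

```text
time_s: 1.2
ee_pos: [0.6693, 0.0545, 0.0942]
ee_rot: [[-0.383, 0.924, -0.004], [0.924, 0.383, -0.001], [0.001, -0.004, -1.0]]
wrist_force: [0.1, -0.3, -0.5]
finger_gap: 0.999
```

```bash
python3 -m creep '[{"x":0,"y":6,"z":10,"yaw":0,"hand":1},{"x":0,"y":0,"z":25,"yaw":0,"hand":1},{"x":0,"y":0,"z":25,"yaw":0,"hand":1},{"x":0,"y":0,"z":14,"yaw":0,"hand":1},{"x":0,"y":0,"z":0,"yaw":0,"hand":1}]'
python3 - <<'E'
from h import *
import cv2
c=P('wrist');im=robot.grab_frame('wrist')
cv2.imwrite('pics/w2.png',im[:,:,::-1])
E
```

```text
time_s: 1.7
ee_pos: [0.6792, 0.0559, 0.0284]
ee_rot: [[-0.38, 0.925, 0.01], [0.925, 0.38, -0.002], [-0.006, 0.009, -1.0]]
wrist_force: [0.4, -0.4, 0.2]
finger_gap: 0.998
```

View pics/w2.png

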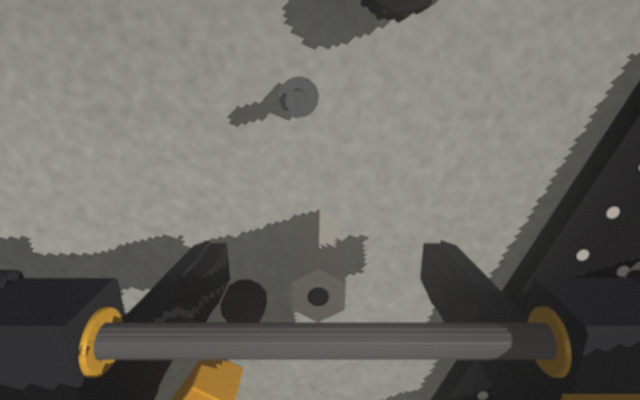

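Pillar's hole is at (318,297), between the fingers and with its flats facing the pads. I'll nudge the tool and close.

```bash
python3 -m creep '[{"x":2,"y":-3,"z":6,"yaw":0,"hand":1},{"x":0,"y":0,"z":0,"yaw":0,"hand":0},{"x":0,"y":0,"z":0,"yaw":0,"hand":-0.5},{"x":0,"y":0,"z":0,"yaw":0,"hand":-1},{"x":0,"y":0,"z":0,"yaw":0,"hand":-1}]' 25
```

```text
time_s: 2.25
ee_pos: [0.6782, 0.0565, 0.0283]
ee_rot: [[-0.38, 0.925, 0.019], [0.925, 0.38, -0.003], [-0.01, 0.017, -1.0]]
wrist_force: [0.1, -0.1, -0.2]
finger_gap: 0.662
```

```bash
python3 -m creep '[{"x":0,"y":0,"z":0,"yaw":0,"hand":-1},{"x":0,"y":0,"z":0,"yaw":0,"hand":-1},{"x":0,"y":0,"z":0,"yaw":0,"hand":-1},{"x":0,"y":0,"z":0,"yaw":0,"hand":-1},{"x":0,"y":0,"z":0,"yaw":0,"hand":-1}]' 25;python3 -c "
from rig import robot;s=robot.state();print(s['ee_pos'],s['ee_rot'],s['joint_positions'],s['dq'],s['finger_gap'])"
```

```text
time_s: 2.75
ee_pos: [0.6783, 0.0565, 0.0286]
ee_rot: [[-0.38, 0.925, 0.019], [0.925, 0.38, -0.003], [-0.01, 0.017, -1.0]]
wrist_force: [0.4, 1.3, 0.9]
finger_gap: 0.23
[0.67832251 0.05649125 0.02858936] [[-0.37998725  0.92478963  0.01933471]
 [ 0.92493848  0.38010664 -0.00278489]
 [-0.00992469  0.0168252  -0.99980919]] [-0.08821858  0.84849073  1.1930613  -0.00121353  1.0805348  -0.47754387] [ 0.00095649  0.00131747 -0.00080569  0.00408101 -0.00540338 -0.00117137] 0.23000212465919306
```

Gripped at 0.23, which is 20.2 mm. I'll lift and undo the yaw, and watch the small tilt drift.

```bash
python3 -m creep '[{"x":0,"y":0,"z":-15,"yaw":0,"hand":-1},{"x":0,"y":0,"z":-25,"yaw":0,"hand":-1},{"x":0,"y":0,"z":-30,"yaw":0,"hand":-1},{"x":0,"y":0,"z":-30,"yaw":0,"hand":-1},{"x":0,"y":0,"z":0,"yaw":0,"hand":-1}]' 25
```

```text
time_s: 3.25
ee_pos: [0.6757, 0.0569, 0.1343]
ee_rot: [[-0.38, 0.925, 0.017], [0.925, 0.38, -0.003], [-0.009, 0.015, -1.0]]
wrist_force: [0.8, -0.2, -2.0]
finger_gap: 0.224
```

```bash
python3 -m creep '[{"x":-16,"y":-41,"z":0,"yaw":0,"hand":-1},{"x":-16,"y":-41,"z":0,"yaw":0,"hand":-1},{"x":-16,"y":-41,"z":0,"yaw":0,"hand":-1},{"x":-16,"y":-41,"z":0,"yaw":0,"hand":-1},{"x":-16,"y":-41,"z":0,"yaw":0,"hand":-1}]' 25
```

```text
time_s: 3.75
ee_pos: [0.5117, -0.0959, 0.1285]
ee_rot: [[-0.386, 0.922, 0.017], [0.922, 0.386, -0.001], [-0.008, 0.015, -1.0]]
wrist_force: [0.2, -0.9, -1.1]
finger_gap: 0.22
```

```bash
python3 -m creep '[{"x":-17,"y":-38,"z":0,"yaw":0,"hand":-1},{"x":-16,"y":-38,"z":0,"yaw":0,"hand":-1},{"x":0,"y":0,"z":0,"yaw":0.12,"hand":-1},{"x":0,"y":0,"z":0,"yaw":0.12,"hand":-1},{"x":0,"y":0,"z":0,"yaw":0.08,"hand":-1}]' 25;  python3 - <<'E'
from h import *
import cv2
for n in ['scene','side','wrist']:
    cv2.imwrite(f'pics/{n}3.png',robot.grab_frame(n)[:,:,::-1])
a=cv2.imread('pics/scene3.png');b=cv2.imread('pics/side3.png')
cv2.imwrite('pics/m3.png',cv2.hconcat([cv2.resize(a[80:200,160:320],(480,360)),cv2.resize(b[100:220,260:420],(480,360))][:2])[:, :])
print(robot.state()['ee_pos'])
E
```

```text
time_s: 4.25
ee_pos: [0.4459, -0.16, 0.1252]
ee_rot: [[-0.06, 0.998, 0.012], [0.998, 0.06, 0.001], [0.0, 0.012, -1.0]]
wrist_force: [-0.3, 0.1, -1.5]
finger_gap: 0.225
[ 0.44627901 -0.159681    0.12526224]
```

View pics/wrist3.png

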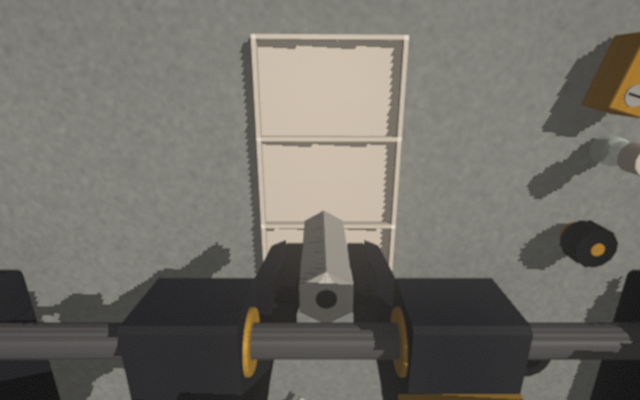

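Wrist view shows the tray's +y end at (250,36)-(409,38), and dividers ending at (259,140)-(403,140) and (263,227)-(396,227).

Run:
```python
from h import *
c=P('wrist');print(robot.state()['time_s'])
for uv in [(250,36),(409,38),(257,139),(404,140),(261,227),(397,227)]: print(uv,(plane(c,uv,.01)*1000).round(1))
```

```text
4.4
(250, 36) [389.7 -58.5  10. ]
(409, 38) [496.7 -52.3  10. ]
(257, 139) [ 395.1 -127.7   10. ]
(404, 140) [ 502.8 -121.4   10. ]
(261, 227) [ 398.8 -197.7   10. ]
(397, 227) [ 506.7 -190.9   10. ]
```

```bash
python3 -m creep '[{"x":0,"y":4,"z":25,"yaw":0,"hand":-1},{"x":0,"y":0,"z":30,"yaw":0,"hand":-1},{"x":0,"y":0,"z":18,"yaw":0,"hand":-1},{"x":0,"y":0,"z":6,"yaw":0,"hand":-1},{"x":0,"y":0,"z":0,"yaw":0,"hand":-1}]' 25
```

```text
time_s: 4.9
ee_pos: [0.452, -0.1588, 0.0438]
ee_rot: [[-0.081, 0.997, 0.013], [0.997, 0.081, -0.0], [-0.001, 0.013, -1.0]]
wrist_force: [-0.2, -0.5, -1.8]
finger_gap: 0.222
```

```bash
python3 -m creep '[{"x":0,"y":0,"z":5,"yaw":0,"hand":-1},{"x":0,"y":0,"z":4,"yaw":0,"hand":-1},{"x":0,"y":0,"z":2,"yaw":0,"hand":-1},{"x":0,"y":0,"z":1,"yaw":0,"hand":-1},{"x":0,"y":0,"z":0,"yaw":0,"hand":-1}]' 25
```

```text
time_s: 5.4
ee_pos: [0.4534, -0.1594, 0.0333]
ee_rot: [[-0.083, 0.996, 0.017], [0.997, 0.083, -0.002], [-0.004, 0.016, -1.0]]
wrist_force: [-0.2, 0.4, -1.4]
finger_gap: 0.219
```

```bash
python3 -m creep '[{"x":0,"y":0,"z":2,"yaw":0,"hand":-1},{"x":0,"y":0,"z":1,"yaw":0,"hand":-1},{"x":0,"y":0,"z":0,"yaw":0,"hand":-1},{"x":0,"y":0,"z":0,"yaw":0,"hand":-1},{"x":0,"y":0,"z":0,"yaw":0,"hand":-1}]' 25
```

```text
time_s: 5.9
ee_pos: [0.454, -0.1599, 0.0319]
ee_rot: [[-0.083, 0.996, 0.018], [0.997, 0.083, -0.004], [-0.005, 0.018, -1.0]]
wrist_force: [0.9, 0.1, -1.8]
finger_gap: 0.224
```

```bash
python3 -m creep '[{"x":0,"y":0,"z":0.5,"yaw":0,"hand":-1},{"x":0,"y":0,"z":0,"yaw":0,"hand":-0.5},{"x":0,"y":0,"z":0,"yaw":0,"hand":0},{"x":0,"y":0,"z":0,"yaw":0,"hand":0},{"x":0,"y":0,"z":0,"yaw":0,"hand":0}]' 25
python3 - <<'E'
from h import *
import cv2
cv2.imwrite('pics/w4.png',robot.grab_frame('wrist')[:,:,::-1])
E
```

```text
time_s: 6.4
ee_pos: [0.4544, -0.1601, 0.0316]
ee_rot: [[-0.083, 0.996, 0.019], [0.997, 0.083, -0.004], [-0.006, 0.019, -1.0]]
wrist_force: [-0.1, 0.1, -0.9]
finger_gap: 0.486
```

View pics/w4.png

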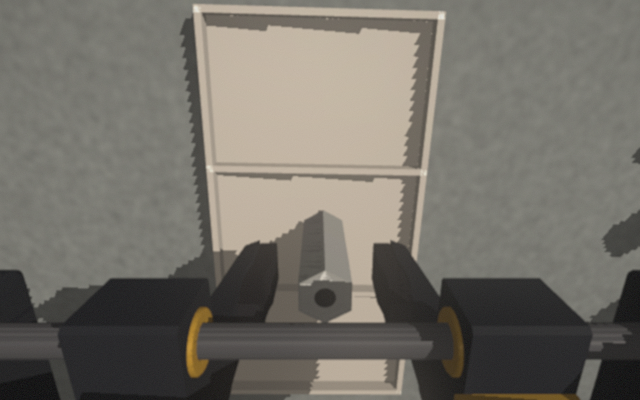

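Pillar released and standing. Next I retreat and go to the small ring.

```bash
python3 -m creep '[{"x":0,"y":0,"z":-20,"yaw":0,"hand":0},{"x":0,"y":0,"z":-30,"yaw":0,"hand":0.2},{"x":-20,"y":30,"z":-30,"yaw":0,"hand":0.4},{"x":-30,"y":35,"z":0,"yaw":0,"hand":0.4},{"x":-35,"y":35,"z":0,"yaw":0,"hand":0.4}]' 25
```

```text
time_s: 6.95
ee_pos: [0.5577, -0.2335, 0.1161]
ee_rot: [[-0.085, 0.996, 0.014], [0.996, 0.085, -0.001], [-0.002, 0.014, -1.0]]
wrist_force: [0.2, -0.0, 0.0]
finger_gap: 0.702
```

```bash
python3 -m creep '[{"x":-35,"y":28,"z":0,"yaw":0,"hand":1},{"x":-37,"y":28,"z":0,"yaw":0,"hand":1},{"x":-37,"y":10,"z":0,"yaw":0,"hand":1},{"x":0,"y":0,"z":0,"yaw":0,"hand":1},{"x":0,"y":0,"z":0,"yaw":0,"hand":1}]' 25
python3 - <<'E'
from h import *
import cv2
cv2.imwrite('pics/w5.png',robot.grab_frame('wrist')[:,:,::-1])
E
```

```text
time_s: 7.45
ee_pos: [0.6375, -0.3427, 0.1153]
ee_rot: [[-0.084, 0.996, 0.015], [0.996, 0.084, -0.002], [-0.003, 0.015, -1.0]]
wrist_force: [-0.0, 0.1, -0.5]
finger_gap: 1.001
```

View pics/w5.png

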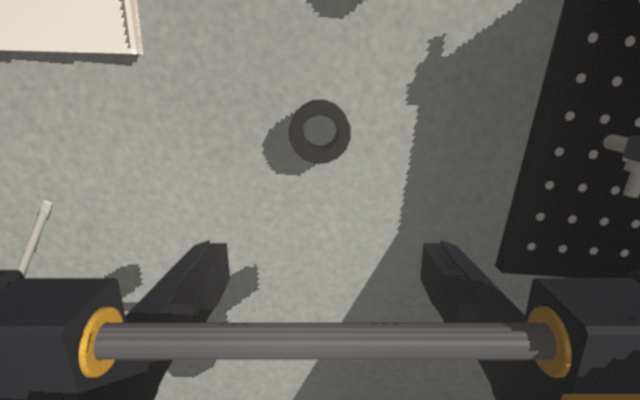

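Ring's top is centred at about (320,131), its hole at (320,130). I'll back-project it.

Run:
```python
from h import *
c=P('wrist')
for uv in [(320,131),(289,131),(351,131)]: print((plane(c,uv,.024)*1000).round(1))
S=P('scene');print(tri([(c,(320,131)),(S,(160,223.2))]))
```

```text
[ 630.9 -298.5   24. ]
[ 610.5 -300.2   24. ]
[ 651.4 -296.8   24. ]
(array([ 0.63049249, -0.29870769,  0.01534612]), np.float64(0.0012722012350678052))
```

```bash
python3 -m creep '[{"x":23,"y":-2,"z":0,"yaw":0,"hand":1},{"x":22,"y":-2,"z":20,"yaw":0,"hand":1},{"x":0,"y":0,"z":30,"yaw":0,"hand":1},{"x":0,"y":0,"z":25,"yaw":0,"hand":1},{"x":0,"y":0,"z":0,"yaw":0,"hand":1}]' 25
```

```text
time_s: 8.0
ee_pos: [0.6291, -0.2915, 0.0407]
ee_rot: [[-0.088, 0.996, 0.016], [0.996, 0.088, -0.002], [-0.003, 0.016, -1.0]]
wrist_force: [-0.2, -0.4, 0.2]
finger_gap: 1.0
```

```bash
python3 -m creep '[{"x":-6,"y":2,"z":10,"yaw":0,"hand":1},{"x":0,"y":0,"z":14,"yaw":0,"hand":1},{"x":0,"y":0,"z":8,"yaw":0,"hand":0.6},{"x":0,"y":0,"z":2,"yaw":0,"hand":0.2},{"x":0,"y":0,"z":0,"yaw":0,"hand":-0.1}]' 15
```

```text
time_s: 8.5
ee_pos: [0.6334, -0.2979, 0.0083]
ee_rot: [[-0.088, 0.996, 0.02], [0.996, 0.089, -0.004], [-0.006, 0.019, -1.0]]
wrist_force: [0.7, -0.2, -0.6]
finger_gap: 0.749
```

```bash
python3 -m creep '[{"x":0,"y":0,"z":0,"yaw":0,"hand":-1},{"x":0,"y":0,"z":0,"yaw":0,"hand":-1},{"x":0,"y":0,"z":0,"yaw":0,"hand":-1},{"x":0,"y":0,"z":0,"yaw":0,"hand":-1},{"x":0,"y":0,"z":0,"yaw":0,"hand":-1}]' 15
```

```text
time_s: 9.0
ee_pos: [0.6339, -0.2983, 0.0099]
ee_rot: [[-0.088, 0.996, 0.022], [0.996, 0.088, -0.006], [-0.008, 0.021, -1.0]]
wrist_force: [0.2, -0.1, -0.4]
finger_gap: 0.469
```

```bash
python3 -m creep '[{"x":0,"y":0,"z":0,"yaw":0,"hand":-1},{"x":0,"y":0,"z":-15,"yaw":0,"hand":-1},{"x":0,"y":0,"z":-30,"yaw":0,"hand":-1},{"x":0,"y":0,"z":-35,"yaw":0,"hand":-1},{"x":0,"y":0,"z":-30,"yaw":0,"hand":-1}]' 20
python3 - <<'E'
from h import *
import cv2
cv2.imwrite('pics/w6.png',robot.grab_frame('wrist')[:,:,::-1])
b=robot.grab_frame('side')[:,:,::-1]
cv2.imwrite('pics/d6.png',cv2.resize(b[20:170,230:430],None,fx=4,fy=4))
E
```

```text
time_s: 9.5
ee_pos: [0.6299, -0.2966, 0.1217]
ee_rot: [[-0.088, 0.996, 0.015], [0.996, 0.088, -0.001], [-0.003, 0.015, -1.0]]
wrist_force: [-0.1, -0.2, -0.2]
finger_gap: 0.468
```

View pics/d6.png

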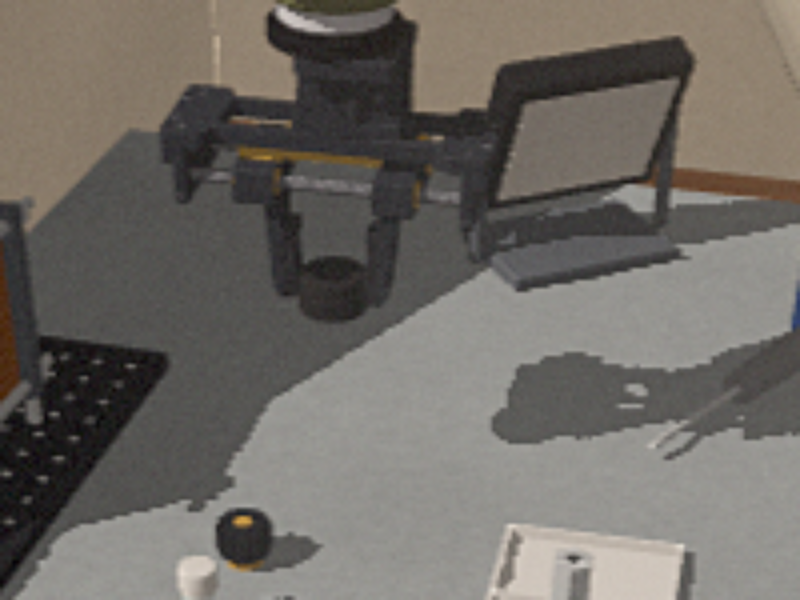

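Ring is held level in the fingers. I'll carry it to the -y compartment at (455.6,-228).

```bash
python3 -m creep '[{"x":20,"y":-41,"z":0,"yaw":0,"hand":-1},{"x":21,"y":-42,"z":0,"yaw":0,"hand":-1},{"x":21,"y":-42,"z":0,"yaw":0,"hand":-1},{"x":20,"y":-41,"z":0,"yaw":0,"hand":-1},{"x":0,"y":0,"z":20,"yaw":0,"hand":-1}]' 20
```

```text
time_s: 10.1
ee_pos: [0.4533, -0.2278, 0.1007]
ee_rot: [[-0.089, 0.996, 0.024], [0.996, 0.089, -0.008], [-0.01, 0.024, -1.0]]
wrist_force: [1.7, -1.6, -0.9]
finger_gap: 0.471
```

```bash
python3 -m creep '[{"x":0,"y":0,"z":20,"yaw":0,"hand":-1},{"x":0,"y":0,"z":30,"yaw":0,"hand":-1},{"x":0,"y":0,"z":20,"yaw":0,"hand":-1},{"x":0,"y":0,"z":9,"yaw":0,"hand":-1},{"x":0,"y":0,"z":0,"yaw":0,"hand":-1}]' 20
```

```text
time_s: 10.6
ee_pos: [0.4533, -0.2275, 0.0198]
ee_rot: [[-0.088, 0.996, 0.024], [0.996, 0.088, -0.008], [-0.01, 0.024, -1.0]]
wrist_force: [-1.0, -0.2, -0.3]
finger_gap: 0.471
```

```bash
python3 -m creep '[{"x":0,"y":0,"z":3,"yaw":0,"hand":-1},{"x":0,"y":0,"z":3,"yaw":0,"hand":-1},{"x":0,"y":0,"z":1,"yaw":0,"hand":-1},{"x":0,"y":0,"z":0,"yaw":0,"hand":-1},{"x":0,"y":0,"z":0,"yaw":0,"hand":-1}]' 20
```

```text
time_s: 11.1
ee_pos: [0.4549, -0.2286, 0.0152]
ee_rot: [[-0.088, 0.996, 0.028], [0.996, 0.089, -0.011], [-0.014, 0.027, -1.0]]
wrist_force: [-0.4, -0.4, 0.5]
finger_gap: 0.47
```

```bash
python3 -m creep '[{"x":0,"y":0,"z":2,"yaw":0,"hand":-1},{"x":0,"y":0,"z":1,"yaw":0,"hand":-1},{"x":0,"y":0,"z":0,"yaw":0,"hand":0.1},{"x":0,"y":0,"z":0,"yaw":0,"hand":0.2},{"x":0,"y":0,"z":0,"yaw":0,"hand":0.2}]' 20
```

```text
time_s: 11.6
ee_pos: [0.4552, -0.2288, 0.0125]
ee_rot: [[-0.088, 0.996, 0.029], [0.996, 0.089, -0.012], [-0.014, 0.028, -1.0]]
wrist_force: [-0.2, 0.1, -0.2]
finger_gap: 0.596
```

```bash
python3 -m creep '[{"x":0,"y":0,"z":0,"yaw":0,"hand":0.2},{"x":0,"y":0,"z":-15,"yaw":0,"hand":0.2},{"x":0,"y":0,"z":-30,"yaw":0,"hand":0.2},{"x":0,"y":0,"z":-35,"yaw":0,"hand":0.2},{"x":0,"y":0,"z":-30,"yaw":0,"hand":0.4}]' 20
```

```text
time_s: 12.1
ee_pos: [0.4502, -0.2261, 0.1223]
ee_rot: [[-0.088, 0.996, 0.022], [0.996, 0.088, -0.006], [-0.008, 0.021, -1.0]]
wrist_force: [0.2, -0.3, 0.0]
finger_gap: 0.667
```

```bash
python3 -m creep '[{"x":-6,"y":43,"z":0,"yaw":0,"hand":0.6},{"x":-6,"y":45,"z":0,"yaw":0,"hand":0.6},{"x":-6,"y":45,"z":0,"yaw":0,"hand":0.6},{"x":-6,"y":45,"z":0,"yaw":0,"hand":0.6},{"x":-6,"y":25,"z":0,"yaw":0,"hand":0.6}]' 20;python3 -m creep '[{"x":0,"y":0,"z":0,"yaw":0,"hand":0.6},{"x":0,"y":0,"z":0,"yaw":0,"hand":0.6},{"x":0,"y":0,"z":0,"yaw":0,"hand":0.6},{"x":0,"y":0,"z":0,"yaw":0,"hand":0.6},{"x":0,"y":0,"z":0,"yaw":0,"hand":0.6}]'
python3 - <<'E'
from h import *
import cv2
cv2.imwrite('pics/w7.png',robot.grab_frame('wrist')[:,:,::-1])
E
```

```text
time_s: 12.6
ee_pos: [0.661, -0.2389, 0.1346]
ee_rot: [[-0.085, 0.996, 0.029], [0.996, 0.086, -0.011], [-0.014, 0.028, -1.0]]
wrist_force: [-0.4, -0.8, -0.0]
finger_gap: 0.798
time_s: 13.1
ee_pos: [0.6605, -0.2385, 0.1332]
ee_rot: [[-0.086, 0.996, 0.027], [0.996, 0.086, -0.01], [-0.013, 0.026, -1.0]]
wrist_force: [0.8, 1.3, -0.1]
finger_gap: 0.8
```

View pics/w7.png

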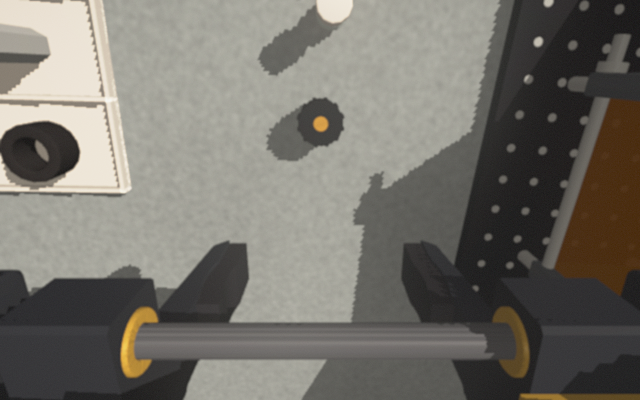

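Nut's top centre is at (320,123). The ring lies flat in the tray at (40,150). I'll also check clearance to the orange box frame at right.

Run:
```python
from h import *
c=P('wrist');S=P('scene');D=P('side')
print(tri([(c,(320,123)),(S,(205.6,235.6))]),plane(c,(320,123),.028))
print([plane(S,(208,304),z)[:2] for z in (0,.05,.1)],[plane(c,(525,256),z)[:2] for z in (0,.05,.1)],[plane(S,(100,300),z)[:2] for z in (.05,.1)],[plane(S,(190,300),z)[:2] for z in (.05,.1)])
```

```text
(array([ 0.65533717, -0.19231731,  0.0245579 ]), np.float64(0.00015642302847283863)) [ 0.65529623 -0.19198394  0.028     ]
[array([ 0.7913623 , -0.16512554]), array([ 0.80624025, -0.15248628]), array([ 0.8211182 , -0.13984703])] [array([ 0.84763525, -0.29798275]), array([ 0.81206712, -0.27267527]), array([ 0.77649899, -0.2473678 ])] [array([ 0.81515241, -0.35468823]), array([ 0.8294878 , -0.32973918])] [array([ 0.80143293, -0.18745151]), array([ 0.81660354, -0.17268361])]
```

```bash
python3 -m creep '[{"x":22,"y":-2,"z":10,"yaw":0,"hand":0.6},{"x":21,"y":-2,"z":25,"yaw":0,"hand":0.6},{"x":0,"y":0,"z":30,"yaw":0,"hand":0.6},{"x":0,"y":0,"z":20,"yaw":0,"hand":0.6},{"x":0,"y":0,"z":0,"yaw":0,"hand":0.6}]' 20
```

```text
time_s: 13.65
ee_pos: [0.6543, -0.1966, 0.0478]
ee_rot: [[-0.084, 0.996, 0.031], [0.996, 0.084, -0.013], [-0.015, 0.03, -0.999]]
wrist_force: [0.4, -0.6, -1.1]
finger_gap: 0.798
```

```bash
python3 -m creep '[{"x":5,"y":0,"z":15,"yaw":0,"hand":0.6},{"x":0,"y":0,"z":15,"yaw":0,"hand":0.6},{"x":0,"y":0,"z":8,"yaw":0,"hand":0.4},{"x":0,"y":0,"z":3,"yaw":0,"hand":0.1},{"x":0,"y":0,"z":0,"yaw":0,"hand":-0.2}]' 20; python3 -m creep '[{"x":0,"y":0,"z":1,"yaw":0,"hand":-1},{"x":0,"y":0,"z":0,"yaw":0,"hand":-1},{"x":0,"y":0,"z":0,"yaw":0,"hand":-1},{"x":0,"y":0,"z":0,"yaw":0,"hand":-1},{"x":0,"y":0,"z":0,"yaw":0,"hand":-1}]' 20
```

```text
time_s: 14.15
ee_pos: [0.6561, -0.1928, 0.0064]
ee_rot: [[-0.083, 0.996, 0.034], [0.996, 0.084, -0.014], [-0.017, 0.033, -0.999]]
wrist_force: [-0.7, 0.1, -0.4]
finger_gap: 0.554
time_s: 14.65
ee_pos: [0.6569, -0.1934, 0.0071]
ee_rot: [[-0.083, 0.996, 0.037], [0.996, 0.083, -0.016], [-0.019, 0.035, -0.999]]
wrist_force: [-0.2, 0.5, -0.5]
finger_gap: 0.356
```

```bash
python3 -m creep '[{"x":0,"y":0,"z":-15,"yaw":0,"hand":-1},{"x":0,"y":0,"z":-30,"yaw":0,"hand":-1},{"x":0,"y":0,"z":-35,"yaw":0,"hand":-1},{"x":0,"y":0,"z":-30,"yaw":0,"hand":-1},{"x":0,"y":0,"z":0,"yaw":0,"hand":-1}]' 20
```

```text
time_s: 15.15
ee_pos: [0.6526, -0.1915, 0.1251]
ee_rot: [[-0.083, 0.996, 0.038], [0.996, 0.083, -0.016], [-0.019, 0.036, -0.999]]
wrist_force: [0.9, 0.2, 0.1]
finger_gap: 0.356
```

```bash
python3 -m creep '[{"x":24,"y":-40,"z":0,"yaw":0,"hand":-1},{"x":24,"y":-40,"z":0,"yaw":0,"hand":-1},{"x":24,"y":-40,"z":0,"yaw":0,"hand":-1},{"x":24,"y":-40,"z":0,"yaw":0,"hand":-1},{"x":22,"y":-38,"z":0,"yaw":0,"hand":-1}]' 20;python3 -m creep '[{"x":0,"y":0,"z":15,"yaw":0,"hand":-1},{"x":0,"y":0,"z":15,"yaw":0,"hand":-1},{"x":0,"y":0,"z":15,"yaw":0,"hand":-1},{"x":0,"y":0,"z":0,"yaw":0,"hand":-1},{"x":0,"y":0,"z":0,"yaw":0,"hand":-1}]'
```

```text
time_s: 15.65
ee_pos: [0.4408, -0.0888, 0.1134]
ee_rot: [[-0.081, 0.996, 0.041], [0.996, 0.082, -0.018], [-0.021, 0.04, -0.999]]
wrist_force: [0.6, -0.4, -0.5]
finger_gap: 0.351
time_s: 16.15
ee_pos: [0.4365, -0.086, 0.0678]
ee_rot: [[-0.083, 0.996, 0.039], [0.996, 0.083, -0.016], [-0.02, 0.037, -0.999]]
wrist_force: [0.6, 0.0, -0.6]
finger_gap: 0.355
```

```bash
python3 -m creep '[{"x":-4,"y":6,"z":15,"yaw":0,"hand":-1},{"x":0,"y":0,"z":18,"yaw":0,"hand":-1},{"x":0,"y":0,"z":12,"yaw":0,"hand":-1},{"x":0,"y":0,"z":5,"yaw":0,"hand":-1},{"x":0,"y":0,"z":0,"yaw":0,"hand":-1}]'
```

```text
time_s: 16.65
ee_pos: [0.4473, -0.0915, 0.0202]
ee_rot: [[-0.083, 0.996, 0.044], [0.996, 0.083, -0.019], [-0.023, 0.042, -0.999]]
wrist_force: [0.7, -0.1, -1.0]
finger_gap: 0.359
```

```bash
python3 -m creep '[{"x":0,"y":0,"z":4,"yaw":0,"hand":-1},{"x":0,"y":0,"z":3,"yaw":0,"hand":-1},{"x":0,"y":0,"z":2,"yaw":0,"hand":-1},{"x":0,"y":0,"z":0,"yaw":0,"hand":-1},{"x":0,"y":0,"z":0,"yaw":0,"hand":-1}]'
```

```text
time_s: 17.15
ee_pos: [0.4487, -0.0921, 0.0124]
ee_rot: [[-0.083, 0.995, 0.047], [0.996, 0.084, -0.021], [-0.024, 0.045, -0.999]]
wrist_force: [-0.5, -0.3, -0.5]
finger_gap: 0.355
```

```bash
python3 -m creep '[{"x":0,"y":0,"z":2,"yaw":0,"hand":-1},{"x":0,"y":0,"z":0.5,"yaw":0,"hand":-1},{"x":0,"y":0,"z":0,"yaw":0,"hand":-0.2},{"x":0,"y":0,"z":0,"yaw":0,"hand":-0.05},{"x":0,"y":0,"z":0,"yaw":0,"hand":0}]'; python3 -m creep '[{"x":0,"y":0,"z":0,"yaw":0,"hand":0},{"x":0,"y":0,"z":-20,"yaw":0,"hand":0},{"x":0,"y":0,"z":-35,"yaw":0,"hand":0},{"x":0,"y":0,"z":-35,"yaw":0,"hand":0},{"x":0,"y":0,"z":-30,"yaw":0,"hand":0}]'
python3 - <<'E'
from h import *
import cv2
cv2.imwrite('pics/w8.png',robot.grab_frame('wrist')[:,:,::-1])
b=robot.grab_frame('side')[:,:,::-1]
cv2.imwrite('pics/d8.png',cv2.resize(b[110:260,200:400],None,fx=4,fy=4))
E
```

```text
time_s: 17.65
ee_pos: [0.449, -0.0923, 0.01]
ee_rot: [[-0.083, 0.995, 0.048], [0.996, 0.084, -0.021], [-0.025, 0.046, -0.999]]
wrist_force: [0.1, -0.5, -0.1]
finger_gap: 0.492
time_s: 18.15
ee_pos: [0.4412, -0.0889, 0.1306]
ee_rot: [[-0.082, 0.996, 0.04], [0.996, 0.083, -0.017], [-0.02, 0.038, -0.999]]
wrist_force: [0.1, 0.4, -0.3]
finger_gap: 0.501
```

View pics/d8.png

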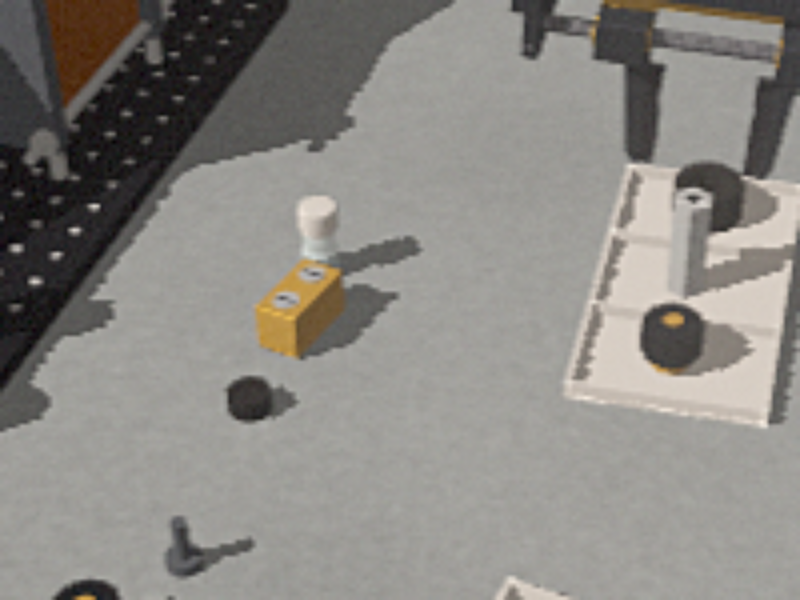

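Three-tray looks complete: ring, pillar and nut each upright in their own compartment. Next is the block.

```bash
python3 -m creep '[{"x":2,"y":42,"z":0,"yaw":0,"hand":0.3},{"x":2,"y":42,"z":0,"yaw":0,"hand":0.5},{"x":2,"y":42,"z":0,"yaw":0,"hand":0.5},{"x":2,"y":42,"z":0,"yaw":0,"hand":0.5},{"x":0,"y":36,"z":0,"yaw":0,"hand":0.5}]'; python3 -m creep '[{"x":0,"y":0,"z":0,"yaw":0.1,"hand":0.5},{"x":0,"y":0,"z":0,"yaw":0.1,"hand":0.5},{"x":0,"y":0,"z":0,"yaw":0.08,"hand":0.5},{"x":0,"y":0,"z":0,"yaw":0,"hand":0.5},{"x":0,"y":0,"z":0,"yaw":0,"hand":0.5}]'
python3 - <<'E'
from h import *
import cv2
cv2.imwrite('pics/w9.png',robot.grab_frame('wrist')[:,:,::-1])
E
```

```text
time_s: 18.75
ee_pos: [0.6476, -0.0632, 0.1365]
ee_rot: [[-0.08, 0.996, 0.039], [0.997, 0.08, -0.018], [-0.021, 0.038, -0.999]]
wrist_force: [-1.0, 0.4, 0.1]
finger_gap: 0.747
time_s: 19.25
ee_pos: [0.6498, -0.0619, 0.1276]
ee_rot: [[0.204, 0.978, 0.032], [0.979, -0.204, -0.016], [-0.009, 0.034, -0.999]]
wrist_force: [0.3, 0.5, -0.2]
finger_gap: 0.749
```

View pics/w9.png

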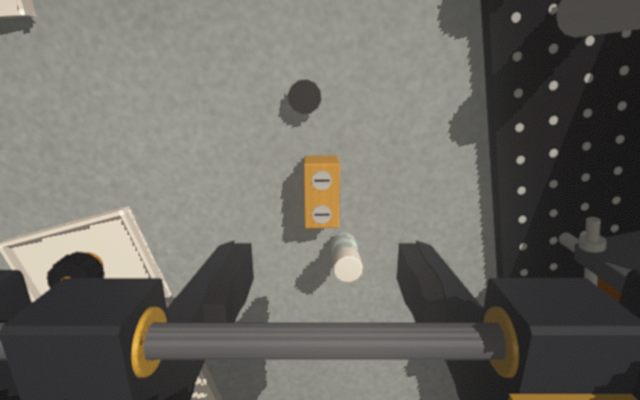

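Screws are at (321.5,180) and (321.5,214), square to the jaws. The vial cap is at (348,268).

Run:
```python
from h import *
c=P('wrist');s=robot.state();R=np.array(s['ee_rot']);p=np.array(s['ee_pos'])
for uv,z in [((321.5,180),.028),((321.5,214),.028),((347,268),.045),((304,96),.012)]:
    X=plane(c,uv,z);print((X*1000).round(1),'tool',(R.T@(X-p)*1000).round(1))
S=P('scene');print(tri([(c,(321.5,180)),(S,(145+637/5-.4,200+196/5-.4))]))
```

```text
[651.8 -54.7  28. ] tool [ 8.4 -2.9 99.5]
[646.4 -80.4  28. ] tool [-17.9  -2.9  99.8]
[ 656.7 -119.    45. ] tool [-53.7  15.7  83.7]
[651.9   3.6  12. ] tool [ 65.6 -15.2 114.6]
(array([ 0.65207852, -0.05414373,  0.02720475]), np.float64(0.0008453162664584132))
```

```bash
python3 -m creep '[{"x":-5,"y":-3,"z":15,"yaw":0,"hand":0.5},{"x":0,"y":0,"z":28,"yaw":0,"hand":0.5},{"x":0,"y":0,"z":28,"yaw":0,"hand":0.5},{"x":0,"y":0,"z":15,"yaw":0,"hand":0.5},{"x":0,"y":0,"z":0,"yaw":0,"hand":0.5}]'
python3 - <<'E'
from rig import robot
import numpy as np
s=robot.state();R=np.array(s['ee_rot']);p=np.array(s['ee_pos'])
print(R.T@(np.array([.6491,-.0672,.02])-p)*1000)
E
```

```text
time_s: 19.8
ee_pos: [0.6488, -0.0681, 0.0393]
ee_rot: [[0.198, 0.98, 0.034], [0.98, -0.197, -0.017], [-0.01, 0.037, -0.999]]
wrist_force: [-0.1, 0.4, -0.3]
finger_gap: 0.752
[ 1.1632586  -0.6055503  19.28501899]
```

```bash
python3 -m creep '[{"x":1,"y":0,"z":13,"yaw":0.02,"hand":0.5},{"x":0,"y":0,"z":12,"yaw":0,"hand":0.4},{"x":0,"y":0,"z":6,"yaw":0,"hand":0.1},{"x":0,"y":0,"z":2,"yaw":0,"hand":-0.1},{"x":0,"y":0,"z":0,"yaw":0,"hand":-0.3}]' 35; python3 -m creep '[{"x":0,"y":0,"z":1,"yaw":0,"hand":-1},{"x":0,"y":0,"z":0,"yaw":0,"hand":-1},{"x":0,"y":0,"z":0,"yaw":0,"hand":-1},{"x":0,"y":0,"z":0,"yaw":0,"hand":-1},{"x":0,"y":0,"z":0,"yaw":0,"hand":-1}]' 35
```

```text
time_s: 20.3
ee_pos: [0.6518, -0.0679, 0.0065]
ee_rot: [[0.218, 0.975, 0.038], [0.976, -0.217, -0.018], [-0.009, 0.041, -0.999]]
wrist_force: [0.1, -0.0, -0.0]
finger_gap: 0.455
time_s: 20.8
ee_pos: [0.6518, -0.0679, 0.006]
ee_rot: [[0.218, 0.975, 0.038], [0.976, -0.217, -0.018], [-0.009, 0.041, -0.999]]
wrist_force: [0.1, -0.4, -2.1]
finger_gap: 0.294
```

```bash
python3 -m creep '[{"x":0,"y":0,"z":-15,"yaw":0,"hand":-1},{"x":0,"y":0,"z":-30,"yaw":0,"hand":-1},{"x":0,"y":0,"z":-35,"yaw":0,"hand":-1},{"x":0,"y":0,"z":-30,"yaw":0,"hand":-1},{"x":0,"y":0,"z":0,"yaw":-0.08,"hand":-1}]' 35
```

```text
time_s: 21.3
ee_pos: [0.6468, -0.0656, 0.1229]
ee_rot: [[0.138, 0.99, 0.037], [0.99, -0.137, -0.017], [-0.012, 0.039, -0.999]]
wrist_force: [1.0, 0.1, -3.7]
finger_gap: 0.292
```

```bash
python3 -m creep '[{"x":26,"y":-36,"z":0,"yaw":0,"hand":-1},{"x":27,"y":-37,"z":0,"yaw":0,"hand":-1},{"x":27,"y":-37,"z":0,"yaw":0,"hand":-1},{"x":27,"y":-37,"z":0,"yaw":0,"hand":-1},{"x":27,"y":-37,"z":0,"yaw":0,"hand":-1}]' 35;  python3 -m creep '[{"x":18,"y":-26,"z":0,"yaw":0,"hand":-1},{"x":18,"y":-25,"z":0,"yaw":0,"hand":-1},{"x":0,"y":0,"z":0,"yaw":0,"hand":-1},{"x":0,"y":0,"z":0,"yaw":0,"hand":-1},{"x":0,"y":0,"z":0,"yaw":0,"hand":-1}]' 35;python3 - <<'E'
from h import *
import cv2
cv2.imwrite('pics/w10.png',robot.grab_frame('wrist')[:,:,::-1])
E
```

```text
time_s: 21.8
ee_pos: [0.4806, 0.0931, 0.1187]
ee_rot: [[0.142, 0.989, 0.048], [0.99, -0.141, -0.02], [-0.013, 0.05, -0.999]]
wrist_force: [0.5, 1.9, -3.7]
finger_gap: 0.296
time_s: 22.3
ee_pos: [0.4302, 0.1404, 0.1201]
ee_rot: [[0.137, 0.989, 0.052], [0.99, -0.136, -0.019], [-0.012, 0.054, -0.998]]
wrist_force: [-0.1, 0.0, -3.8]
finger_gap: 0.294
```

View pics/w10.png

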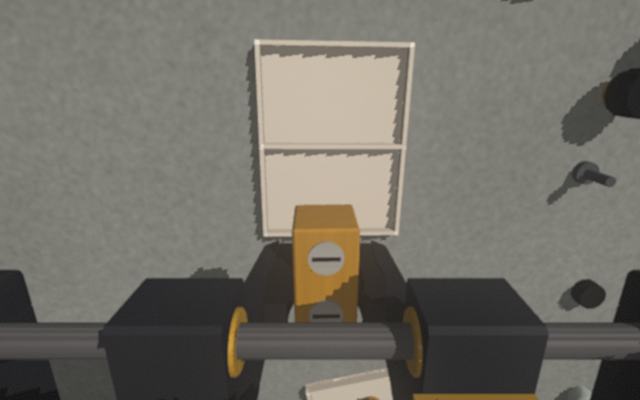

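Tray corners are at (255,41), (414,43), (264,239) and (399,236), and divider ends at (260,147)-(407,147).

Run:
```python
from h import *
c=P('wrist');s=robot.state();R=np.array(s['ee_rot']);p=np.array(s['ee_pos'])
C=[]
for uv in [(255,41),(414,43),(260,147),(407,147),(264,239),(399,236)]:
    X=plane(c,uv,.01);C.append(X);print((X*1000).round(1))
C=np.array(C);e1=C[:2].mean(0);d=C[2:4].mean(0);e2=C[4:].mean(0)
for n,a,b in (('+',e1,d),('-',d,e2)):
    m=(a+b)/2;print(n,(m*1000).round(1),(R.T@(m-p)*1000).round(1))
y=e1-e2;print('yaw',np.arctan2(-y[0],y[1]))
```

```text
[404.2 244.5  10. ]
[508.6 229.2  10. ]
[393.8 175.   10. ]
[499.5 159.2  10. ]
[382.8 102.9  10. ]
[488.6  88.1  10. ]
+ [451.6 202.   10. ] [ 65.3   6.5 109.9]
- [441.2 131.3  10. ] [ -6.1   5.9 110.7]
yaw -0.1456217521324124
```

```bash
python3 -m creep '[{"x":-5,"y":5,"z":15,"yaw":0,"hand":-1},{"x":0,"y":0,"z":28,"yaw":0,"hand":-1},{"x":0,"y":0,"z":28,"yaw":0,"hand":-1},{"x":0,"y":0,"z":15,"yaw":0,"hand":-1},{"x":0,"y":0,"z":0,"yaw":0,"hand":-1}]'
```

```text
time_s: 22.85
ee_pos: [0.4445, 0.1295, 0.0332]
ee_rot: [[0.143, 0.988, 0.058], [0.99, -0.142, -0.019], [-0.011, 0.06, -0.998]]
wrist_force: [0.3, -0.2, -2.5]
finger_gap: 0.292
```

```bash
python3 -m creep '[{"x":2,"y":-4,"z":8,"yaw":0,"hand":-1},{"x":0,"y":0,"z":7,"yaw":0,"hand":-1},{"x":0,"y":0,"z":4,"yaw":0,"hand":-1},{"x":0,"y":0,"z":1,"yaw":0,"hand":-1},{"x":0,"y":0,"z":0,"yaw":0,"hand":-1}]'
```

```text
time_s: 23.35
ee_pos: [0.4439, 0.1312, 0.0135]
ee_rot: [[0.145, 0.988, 0.062], [0.989, -0.144, -0.019], [-0.01, 0.064, -0.998]]
wrist_force: [-0.1, 0.3, -2.7]
finger_gap: 0.29
```

```bash
python3 -m creep '[{"x":0,"y":0,"z":3,"yaw":0,"hand":-1},{"x":0,"y":0,"z":2,"yaw":0,"hand":-1},{"x":0,"y":0,"z":0,"yaw":0,"hand":-1},{"x":0,"y":0,"z":0,"yaw":0,"hand":-1},{"x":0,"y":0,"z":0,"yaw":0,"hand":-1}]'
```

```text
time_s: 23.85
ee_pos: [0.4448, 0.1312, 0.0092]
ee_rot: [[0.144, 0.988, 0.063], [0.989, -0.143, -0.019], [-0.01, 0.065, -0.998]]
wrist_force: [-0.4, -0.8, -2.7]
finger_gap: 0.292
```

```bash
python3 -m creep '[{"x":0,"y":0,"z":1,"yaw":0,"hand":-1},{"x":0,"y":0,"z":0,"yaw":0,"hand":-0.3},{"x":0,"y":0,"z":0,"yaw":0,"hand":-0.2},{"x":0,"y":0,"z":0,"yaw":0,"hand":-0.1},{"x":0,"y":0,"z":0,"yaw":0,"hand":-0.1}]'; python3 -m creep '[{"x":0,"y":0,"z":0,"yaw":0,"hand":-0.1},{"x":0,"y":0,"z":-20,"yaw":0,"hand":-0.1},{"x":0,"y":0,"z":-35,"yaw":0,"hand":-0.1},{"x":0,"y":0,"z":-35,"yaw":0,"hand":0},{"x":0,"y":0,"z":-30,"yaw":0,"hand":0.3}]'
```

```text
time_s: 24.35
ee_pos: [0.4462, 0.1312, 0.0097]
ee_rot: [[0.144, 0.987, 0.067], [0.99, -0.143, -0.019], [-0.009, 0.069, -0.998]]
wrist_force: [1.3, -0.4, -0.2]
finger_gap: 0.453
time_s: 24.85
ee_pos: [0.436, 0.1333, 0.1297]
ee_rot: [[0.145, 0.988, 0.058], [0.989, -0.144, -0.019], [-0.011, 0.06, -0.998]]
wrist_force: [0.4, -0.6, 0.0]
finger_gap: 0.569
```

```bash
python3 -m creep '[{"x":6,"y":43,"z":0,"yaw":0,"hand":0.5},{"x":6,"y":44,"z":0,"yaw":0,"hand":0.5},{"x":6,"y":44,"z":0,"yaw":0,"hand":0.5},{"x":6,"y":44,"z":0,"yaw":0,"hand":0.5},{"x":4,"y":36,"z":0,"yaw":0,"hand":0.5}]'; python3 -m creep '[{"x":0,"y":0,"z":0,"yaw":0,"hand":0.5},{"x":0,"y":0,"z":0,"yaw":0,"hand":0.5},{"x":0,"y":0,"z":0,"yaw":0,"hand":0.5},{"x":0,"y":0,"z":0,"yaw":0,"hand":0.5},{"x":0,"y":0,"z":0,"yaw":0,"hand":0.5}]';python3 - <<'E'
from h import *
import cv2
cv2.imwrite('pics/w11.png',robot.grab_frame('wrist')[:,:,::-1])
E
```

```text
time_s: 25.35
ee_pos: [0.6537, 0.1318, 0.1501]
ee_rot: [[0.143, 0.987, 0.067], [0.99, -0.142, -0.019], [-0.009, 0.069, -0.998]]
wrist_force: [0.4, 0.7, 0.2]
finger_gap: 0.75
time_s: 25.85
ee_pos: [0.654, 0.1314, 0.1484]
ee_rot: [[0.143, 0.988, 0.065], [0.99, -0.142, -0.019], [-0.009, 0.067, -0.998]]
wrist_force: [0.2, 0.4, 0.1]
finger_gap: 0.751
```

View pics/w11.png

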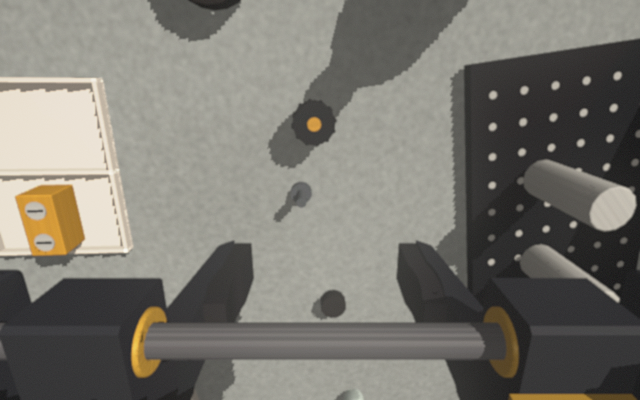

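Nut's top is at (314,124) and the bolt at (299,193). Block sits in the near compartment at (50,220). I'll back-project and check the posts.

Run:
```python
from h import *
c=P('wrist');s=robot.state();R=np.array(s['ee_rot']);p=np.array(s['ee_pos'])
for uv,z in [((314,124),.028),((301,193),.028),((545,165),0.005),((612,209),.07)]:
    X=plane(c,uv,z);print((X*1000).round(1),'tool',(R.T@(X-p)*1000).round(1))
S=P('scene');print(tri([(c,(314,124)),(S,(285+396/4-.4,210+165/4-.4))]))
```

```text
[660.  175.4  28. ] tool [ 45.4  -8.5 119.7]
[641.8 123.9  28. ] tool [ -8.1 -19.1 119.5]
[853.5 106.6   5. ] tool [  5.3 190.8 156.6]
[860.4  89.7  70. ] tool [-11.1 204.5  92.5]
(array([0.66041376, 0.17592034, 0.02741079]), np.float64(0.0007474225678777276))
```

```bash
python3 -m creep '[{"x":22,"y":-4,"z":5,"yaw":0,"hand":0.5},{"x":21,"y":-4,"z":25,"yaw":0,"hand":0.5},{"x":0,"y":0,"z":35,"yaw":0,"hand":0.5},{"x":0,"y":0,"z":25,"yaw":0,"hand":0.5},{"x":0,"y":0,"z":0,"yaw":0,"hand":0.5}]'
python3 - <<'E'
from rig import robot
import numpy as np
s=robot.state();R=np.array(s['ee_rot']);p=np.array(s['ee_pos'])
print(R.T@(np.array([.660,.1756,.02])-p)*1000)
E
```

```text
time_s: 26.4
ee_pos: [0.6578, 0.1756, 0.058]
ee_rot: [[0.143, 0.987, 0.07], [0.99, -0.142, -0.018], [-0.008, 0.072, -0.997]]
wrist_force: [0.0, -0.6, 0.3]
finger_gap: 0.75
[ 0.67319047 -0.59196984 38.07438045]
```

```bash
python3 -m creep '[{"x":0,"y":0,"z":18,"yaw":0,"hand":0.4},{"x":0,"y":0,"z":18,"yaw":0,"hand":0.2},{"x":0,"y":0,"z":9,"yaw":0,"hand":0},{"x":0,"y":0,"z":3,"yaw":0,"hand":-0.1},{"x":0,"y":0,"z":0,"yaw":0,"hand":-0.2}]' 15; python3 -m creep '[{"x":0,"y":0,"z":0,"yaw":0,"hand":-0.4},{"x":0,"y":0,"z":0,"yaw":0,"hand":-1},{"x":0,"y":0,"z":0,"yaw":0,"hand":-1},{"x":0,"y":0,"z":0,"yaw":0,"hand":-1},{"x":0,"y":0,"z":0,"yaw":0,"hand":-1}]' 15
```

```text
time_s: 26.9
ee_pos: [0.663, 0.1748, 0.0134]
ee_rot: [[0.143, 0.987, 0.076], [0.99, -0.142, -0.018], [-0.007, 0.077, -0.997]]
wrist_force: [-0.2, -0.7, -0.5]
finger_gap: 0.405
time_s: 27.4
ee_pos: [0.664, 0.1749, 0.0159]
ee_rot: [[0.143, 0.987, 0.079], [0.99, -0.142, -0.018], [-0.006, 0.081, -0.997]]
wrist_force: [0.1, 1.0, -0.6]
finger_gap: 0.361
```

```bash
python3 -m creep '[{"x":0,"y":0,"z":-15,"yaw":0,"hand":-1},{"x":0,"y":0,"z":-30,"yaw":0,"hand":-1},{"x":0,"y":0,"z":-35,"yaw":0,"hand":-1},{"x":0,"y":0,"z":-30,"yaw":0,"hand":-1},{"x":0,"y":0,"z":0,"yaw":0,"hand":-1}]' 20;  python3 - <<'E'
from h import *
import cv2
cv2.imwrite('pics/w12.png',robot.grab_frame('wrist')[:,:,::-1])
b=robot.grab_frame('side')[:,:,::-1]
cv2.imwrite('pics/d12.png',cv2.resize(b[100:300,180:420],None,fx=3,fy=3)[:600])
E
```

```text
time_s: 27.9
ee_pos: [0.6548, 0.177, 0.1334]
ee_rot: [[0.143, 0.986, 0.08], [0.99, -0.142, -0.017], [-0.006, 0.082, -0.997]]
wrist_force: [0.5, 0.1, -0.3]
finger_gap: 0.361
```

View pics/d12.png

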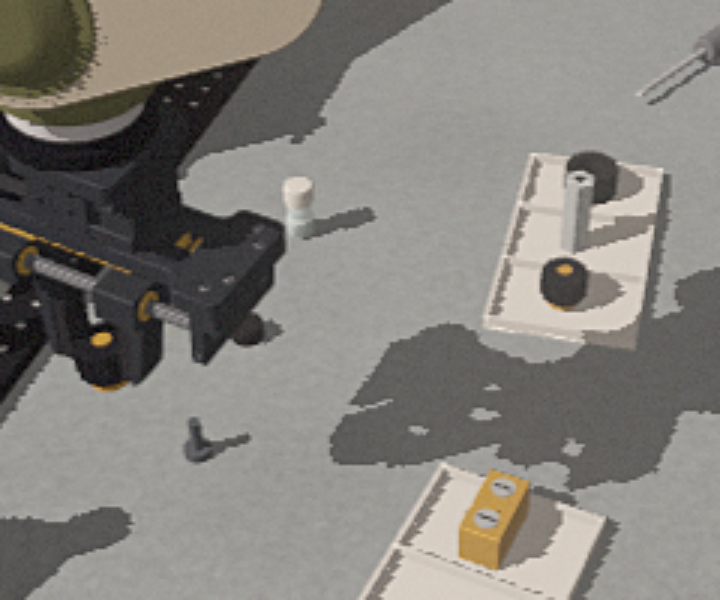

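Nut is held, and the block, vial and three-tray kit look right. I'll carry the nut to the +y compartment at (452,202).

```bash
python3 -m creep '[{"x":-1,"y":-41,"z":0,"yaw":0,"hand":-1},{"x":-1,"y":-42,"z":0,"yaw":0,"hand":-1},{"x":-1,"y":-42,"z":0,"yaw":0,"hand":-1},{"x":-1,"y":-42,"z":0,"yaw":0,"hand":-1},{"x":0,"y":-40,"z":0,"yaw":0,"hand":-1}]';python3 -m creep '[{"x":0,"y":0,"z":10,"yaw":0,"hand":-1},{"x":0,"y":0,"z":20,"yaw":0,"hand":-1},{"x":0,"y":0,"z":10,"yaw":0,"hand":-1},{"x":0,"y":0,"z":0,"yaw":0,"hand":-1},{"x":0,"y":0,"z":0,"yaw":0,"hand":-1}]'
```

```text
time_s: 28.5
ee_pos: [0.4407, 0.2005, 0.1045]
ee_rot: [[0.147, 0.987, 0.063], [0.989, -0.146, -0.02], [-0.011, 0.065, -0.998]]
wrist_force: [0.8, -0.1, -0.8]
finger_gap: 0.359
time_s: 29.0
ee_pos: [0.4374, 0.1995, 0.059]
ee_rot: [[0.145, 0.988, 0.052], [0.989, -0.144, -0.022], [-0.014, 0.055, -0.998]]
wrist_force: [0.9, -1.4, -0.3]
finger_gap: 0.361
```

```bash
python3 -m creep '[{"x":5,"y":11,"z":8,"yaw":0,"hand":-1},{"x":0,"y":0,"z":12,"yaw":0,"hand":-1},{"x":0,"y":0,"z":8,"yaw":0,"hand":-1},{"x":0,"y":0,"z":4,"yaw":0,"hand":-1},{"x":0,"y":0,"z":0,"yaw":0,"hand":-1}]'
```

```text
time_s: 29.5
ee_pos: [0.4518, 0.2018, 0.0264]
ee_rot: [[0.146, 0.988, 0.053], [0.989, -0.145, -0.022], [-0.014, 0.056, -0.998]]
wrist_force: [-0.1, 0.4, -1.2]
finger_gap: 0.361
```

```bash
python3 -m creep '[{"x":0,"y":0,"z":4,"yaw":0,"hand":-1},{"x":0,"y":0,"z":2,"yaw":0,"hand":-1},{"x":0,"y":0,"z":1,"yaw":0,"hand":-1},{"x":0,"y":0,"z":0,"yaw":0,"hand":-1},{"x":0,"y":0,"z":0,"yaw":0,"hand":-1}]'
```

```text
time_s: 30.0
ee_pos: [0.4522, 0.2017, 0.0196]
ee_rot: [[0.145, 0.988, 0.054], [0.989, -0.144, -0.022], [-0.014, 0.057, -0.998]]
wrist_force: [-0.9, -0.1, -1.2]
finger_gap: 0.361
```

```bash
python3 -m creep '[{"x":0,"y":0,"z":1.5,"yaw":0,"hand":-1},{"x":0,"y":0,"z":0,"yaw":0,"hand":-0.25},{"x":0,"y":0,"z":0,"yaw":0,"hand":-0.15},{"x":0,"y":0,"z":0,"yaw":0,"hand":0},{"x":0,"y":0,"z":0,"yaw":0,"hand":0}]'; python3 -m creep '[{"x":0,"y":0,"z":0,"yaw":0,"hand":0},{"x":0,"y":0,"z":-20,"yaw":0,"hand":0},{"x":0,"y":0,"z":-35,"yaw":0,"hand":0},{"x":0,"y":0,"z":-35,"yaw":0,"hand":0},{"x":0,"y":0,"z":-40,"yaw":0,"hand":0.3}]';python3 -m creep '[{"x":-40,"y":0,"z":0,"yaw":0,"hand":0},{"x":-40,"y":0,"z":0,"yaw":0,"hand":0},{"x":-40,"y":0,"z":0,"yaw":0,"hand":0},{"x":-40,"y":0,"z":0,"yaw":0,"hand":0},{"x":0,"y":0,"z":0,"yaw":0,"hand":0.3}]'
python3 - <<'E'
from h import *
import cv2
for n in ['wrist','scene','side']: cv2.imwrite(f'pics/f_{n}.png',robot.grab_frame(n)[:,:,::-1])
a=cv2.imread('pics/f_scene.png');b=cv2.imread('pics/f_side.png')
cv2.imwrite('pics/fs.png',cv2.resize(a[130:280,140:470],None,fx=2.4,fy=2.4,interpolation=cv2.INTER_CUBIC))
cv2.imwrite('pics/fd.png',cv2.resize(b[130:360,190:420],None,fx=2.6,fy=2.6,interpolation=cv2.INTER_CUBIC))
E
```

```text
time_s: 30.5
ee_pos: [0.4527, 0.2018, 0.0184]
ee_rot: [[0.145, 0.988, 0.055], [0.989, -0.144, -0.022], [-0.013, 0.058, -0.998]]
wrist_force: [-0.4, -0.4, -0.0]
finger_gap: 0.501
time_s: 31.0
ee_pos: [0.4429, 0.2039, 0.1479]
ee_rot: [[0.146, 0.988, 0.045], [0.989, -0.145, -0.024], [-0.017, 0.048, -0.999]]
wrist_force: [0.4, 0.3, -0.3]
finger_gap: 0.568
time_s: 31.5
ee_pos: [0.4213, 0.0417, 0.1567]
ee_rot: [[0.142, 0.988, 0.059], [0.99, -0.141, -0.023], [-0.014, 0.061, -0.998]]
wrist_force: [-0.1, 0.4, 0.5]
finger_gap: 0.568
```

View pics/fs.png

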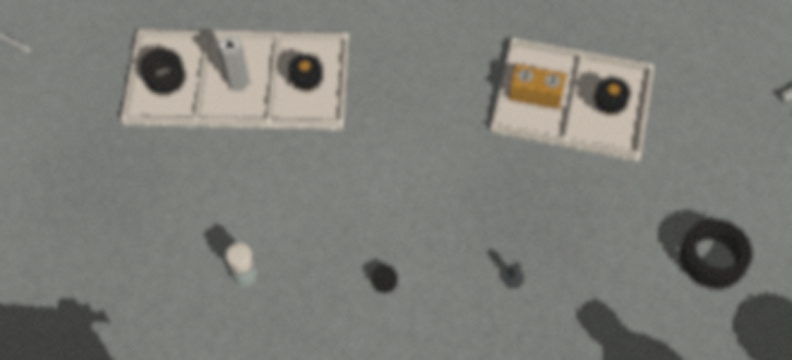

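View pics/fd.png

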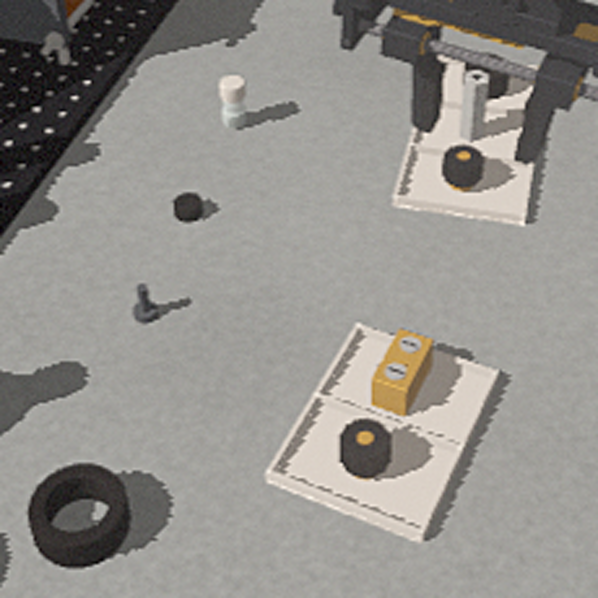

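View pics/f_wrist.png

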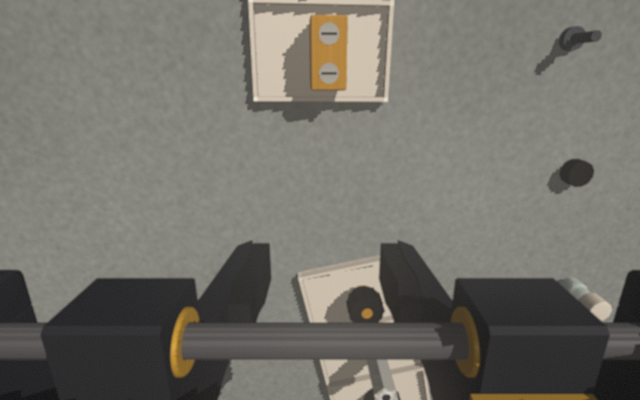

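All five parts look seated. Now a numeric check in the tray frames, tops by triangulation.

Run:
```python
from h import *
S=P('scene');D=P('side')
s=lambda u,v:(140+u/2.4-.3,130+v/2.4-.3); d=lambda u,v:(190+u/2.6-.3,130+v/2.6-.3)
T3=(np.array([.4508,-.1594]),.07);T2=(np.array([.4468,.1675]),-.1456)
def loc(T,X):
    a=T[1];R=np.array([[np.cos(a),-np.sin(a)],[np.sin(a),np.cos(a)]]);return (R.T@(X[:2]-T[0])*1000).round(1)
for n,T,a,b,h in [('scr1',T2,s(525,76),d(409,344),31),('scr2',T2,s(552,80),d(396,371),31),('nut2',T2,s(614,91),d(365,439),31),('nut1',T3,s(305,66),d(462,157),31),('pillar',T3,s(230,44),d(476,77),63),('vial',None,s(239,257),d(232,84),45),('ringL',None,s(716,249),d(80,507),24)]:
    X,e=tri([(S,a),(D,b)]);print(n,(X*1000).round(1),'exp z',h,'tray',loc(T,X) if T else '',round(e*1000,1))
X=plane(S,s(162,68),.027);print('ring',X,loc(T3,X)); print(robot.state()['time_s'])
```

```text
scr1 [443.9 119.5  29.7] exp z 31 tray [  4.1 -48. ] 0.4
scr2 [446.5 145.1  29.8] exp z 31 tray [  3.  -22.2] 0.4
nut2 [452.5 203.5  28. ] exp z 31 tray [ 0.4 36.4] 0.2
nut1 [449.7 -90.   29. ] exp z 31 tray [ 3.7 69.3] 0.8
pillar [ 453.8 -157.1   61.8] exp z 63 tray [3.2 2.1] 0.6
vial [ 659.  -119.1   39.7] exp z 45 tray  0.4
ringL [607.  292.7  17.4] exp z 24 tray  0.4
ring [ 0.46114762 -0.22667883  0.027     ] [  5.6 -67.8]
31.65
```

All parts are inside tolerance, and the vial and large ring are unmoved (659,-119 and 607,292, as at the start). Handing in.

```bash
python3 -c "
from rig import robot
print(robot.hand_in())"
```

```text
the job is handed in; nothing more can be done
None
```

Both kits are made up and the job was handed in at about 32 s of the 120 s allowed; no verdict is reported.

- **Three-compartment tray:** the pillar stands in the middle, the small ring is on the -y side and one thumb nut on the +y side.
- **Two-compartment tray:** the brass block is on the -y side and the other thumb nut on the +y side.

**Last checks:** every part was within about 6 mm of its compartment centre, standing upright and released. I judged upright by eye; only positions and heights were computed. The large ring and the vial were within about 1 mm of where they started.

**Disagreements and gaps:**
- **Low heights:** triangulated top heights came out 1–3 mm low on the placed parts. They were 5–7 mm low on the vial cap and large ring, as in the first measurement, so I put this down to where I picked the pixels.
- **Ring position:** the small ring was hidden from the side camera, so its final position rests on one view and its stated height.
- **Tool tilt:** the tool drifted up to about 0.08 rad from vertical during the moves, but the parts rested flat once released.

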